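Set up the utensil cup and stand the stirring stick in its notch

TASK

Set the square utensil cup fully home on its round drip tray, over both the central shaft and the small pin. Then take the wooden stick out of the slanted holder and lower it, knob up, into the cup without dropping it, so that it stands on the cup's floor and leans in the notch in the rim. Do not shove or knock over the dropper bottle, balm pot, soap or spice jar standing around.

Things in the scene. Friction and masses are not known exactly. Their poses are not given: they have to be found in the camera images.
- cup: Loose square terracotta cup, 66 x 66 mm outside, 126 mm tall, walls 4 mm, 0.3 kg, inner floor at z = 16 mm. Origin: centre of its underside; z up, x and y square to the walls. The -x wall is notched, the others plain. In the underside two sockets 13.5 mm deep: round, 18 mm diameter, at the origin; 11 x 11 mm at x = -21 mm. Starts upright and empty on the worktop; grip two facing walls from above.
- tray: Fixed round steel drip tray, 110 mm diameter, 6 mm thick. Origin: centre of its underside. On it stand a central shaft (14 mm diameter) and a pin (7 mm) at x = -21 mm; both end in a taper 18 mm above the worktop. The cup is home with its origin 6 mm above this one and its x axis along the tray's; turned otherwise the pin holds it up.
- holder: Fixed stick holder: wooden foot 125 x 85 x 6 mm, origin at the centre of its underside, and a square steel sleeve (17 x 17 mm inside, 110 mm long) leaning 35 degrees from vertical, upper end towards -x; its inner bottom is at x = 45, z = 21 mm.
- cup_notch (a point): Middle of the notch's bottom edge in the cup's -x wall, 114 mm above the cup's underside; the notch is 26 mm wide and 12 mm deep, open at the top.
- tray_pin (a point): Top of the tray's pin; it enters the square socket below the cup's notched side.
- sleeve_mouth (a point): Centre of the sleeve's open upper end. A wire guard, 73 mm wide, lies parallel to the sleeve, 26 mm from its axis on the upper (+x, +z) side, up to 75 mm past the mouth. It covers the stick from straight above: grip with the tool tilted along the stick, fingers at its two sides, and draw it out along its axis.
- stick: Loose turned wooden stirring stick, 200 mm long, shaft 13 mm diameter, with a round knob of 22 mm diameter on the last 20 mm; 0.05 kg. Origin: centre of its foot; z runs along the stick from foot to knob. It starts foot down in the holder's sleeve, its upper 90 mm sticking out.
- stick_foot (a point): Centre of the stick's foot (the plain end).
- stick_mid (a point): Point on the stick's axis 105 mm from the foot; about at the cup's rim when the stick stands in the cup.
- stick_top (a point): End of the stick's knob, 200 mm from the foot.
- dropper_bottle: Bystander: small loose dropper bottle, 34 mm diameter, 102 mm tall; origin at its foot.
- balm_pot: Bystander: loose round balm pot, 58 mm diameter, 50 mm tall; origin at its foot.
- soap_block: Bystander: loose bar of soap, 46 x 64 x 28 mm; origin at its underside.
- spice_jar: Bystander: loose spice jar, 42 mm diameter, 106 mm tall; origin at its foot.
There are look-alikes about, which are no part of the job. Several things look just like the tray: the one meant starts farthest to the robot's left.

How it is judged:
By the outcome, as a careful person would: the job done as asked, in the order asked, and still so for the second after the job is handed in, with the robot touching nothing.
It also fails if it takes over 72 s, if anything falls off the work surface, if the arm or the gripper's body presses on something with over 40 N, if the wrist force passes 120 N, or if a joint passes its speed limit or range.

ROBOT

A 6-joint arm with a two-finger parallel gripper is mounted at the origin on the work surface; the furniture and walls round the work are solid. World frame = base frame: x ahead of the robot, y to its left, z up, the work surface at z = 0. Lengths are in mm, angles in degrees, forces in N, time in s.
With the tool pointing down it reaches from about 300 to 950 mm from the base axis. Payload 3.1 kg.
Tool frame: the origin (TCP) lies at the very end of the fingers, on their centre line; the grasp point (between the pads) lies bot.tcp_to_grasp behind it (bot.tcp_to_grasp is the distance from the TCP to the grasp point, in mm); z points along the fingers, y is the line along which they close (so a half turn about z gives the same grasp; the last joint's range is limited). The gripper opens to 85 mm and grips with 20 to 120 N. Pads are 22 mm wide; open, the fingers measure 114 mm over their backs; the gripper's body (76 mm by 85 mm) begins 54 mm behind the grasp point. The pads swing forward as they close: fully open they stand 13 mm farther back than shut.
Start: joints at [59.204, 17.653, 93.61, -0, 68.738, -3.994], TCP at [281.853, 557.845, 231.272] pointing down, gripper open.
Joint ranges: [-175.34, 175.34], [-45.06, 112.39], [2.9, 150.54], [-68.45, 248.45], [3.09, 151.38], [-168.51, 168.51]. Speed limits (degrees/s): [159.86, 159.86, 180, 180, 180, 180].

INTERFACE

Orientations are given as [roll, pitch, yaw] about the fixed x, y, z axes, in that order (R = Rz(yaw) Ry(pitch) Rx(roll)).
In Python, from rig import bot gives the robot as it stands.
- The arm moves only by the tool jog_arm, never from a script. Its argument "increments" is a list of rows, each a list of 6 numbers: the shift along the world's x, y, z in m, then the turn, a rotation vector about the world's x, y, z in degrees. A call has 1 to 5 rows; each row shifts and turns the commanded pose from where the row before left it; what a row does not reach is not made up. A row lasts 1/8 s, in which the tool goes at most 62.5 mm and 10.7 degrees, less where a joint would pass 70% of its speed; a pose out of reach is approached as far as the arm can. A call is refused whole if a number of a shift passes 0.0625 or a number of a turn 10.7, either way. A call with a gripper value outside its range is refused whole. "jaw" is the finger opening in m, from 0 to 0.0854, set as the call begins (left out, the last holds). The fingers move at their own pace and stop on an object; the grip force is fixed at half the most. Time passes only in rows, so rows that do not move let the fingers close. It gives the time, the measured TCP pose, the force, the opening and the grip force at its end, in the units of the state.
- bot.get_obs(): the state, without advancing time (a new reading comes with each control period).
- bot.capture(name): name is "scene" or "side" or "wrist"; returns the picture (384x512x3 uint8, red, green, blue); there is no depth.
- bot.get_calibration(name): a dict with "fx", "fy", "cx", "cy" (pixels), "origin" and "attitude" of the camera in the world. Camera axes: x right, y down, z forward; pixel columns grow to the right and rows downward; lengths in mm; the calibration is good to about 2 mm. A picture is of the moment at which its call begins: read the wrist's pose just before it. get_calibration takes no time and is no camera call; for the wrist camera it gives the pose at the moment of the call.
- bot.hand_in(): hands the job in; it is judged then, once.
The state is a dict: "time_s": time; "joint_positions": joint angles; "qd": joint speeds; "joint_torque": joint torques, N m; "ee_pos": TCP position; "orientation": TCP orientation; "wrist_force": force on the tool from outside, world axes, zero at the start; "moment": the same for the moment, N m; "opening": opening from 0.0 (shut) to 1.0 (fully open); "gripper_force": force on a finger pad.
Only numpy, scipy, OpenCV 4.12 (cv2) and the standard library are available. Lean on these libraries where they do the work, as an engineer would, in place of code of your own. Each camera call takes 0.05 s, during which the arm holds its last target. There are 200 camera calls.

## Working session

There is one attempt and no reset: what is moved stays moved. The work goes in short steps, Python scripts to look and compute and a tool call to move; the robot and the scene stay as the last step left them, time stands still between calls to the robot, and variables do not carry over. Pictures are saved under pics/ and viewed, at most 10 in all, crops included, and the job is handed in when it is done.

Besides the shell and the picture viewer there is one more tool, called as name(argument=value, ...), one argument or row to a line, values as JSON. jog_arm: Moves the arm, as the interface text tells. Its arguments: {"type":"object","properties":{"increments":{"type":"array"},"jaw":{"type":"number"}},"required":["increments"]}

```bash
ls; mkdir -p pics; python3 - <<'E'
from rig import bot
import cv2,numpy as np
np.set_printoptions(precision=4,suppress=True)
ims=[bot.capture(n) for n in("scene","side","wrist")]
for n,i in zip(("scene","side","wrist"),ims):
    cv2.imwrite(f"pics/{n}0.png",i[:,:,::-1]); print(n,bot.get_calibration(n))
print(bot.get_obs(), bot.tcp_to_grasp)
E
```

```text
pics
scene {'fx': 370.4143495534894, 'fy': 370.4143495534894, 'cx': 249.2168595675668, 'cy': 187.7595528928144, 'origin': array([ 21.4981, 561.9903, 579.7924]), 'attitude': array([-121.1017,   -0.6323, -137.2891])}
side {'fx': 461.6613955806373, 'fy': 461.6613955806373, 'cx': 253.00873550248875, 'cy': 193.25106699284032, 'origin': array([ 512.8072, 1082.4578,  715.2626]), 'attitude': array([-117.9822,    0.5834, -179.6483])}
wrist {'fx': 301.396447896014, 'fy': 301.396447896014, 'cx': 257.94051206798514, 'cy': 189.8316519616049, 'origin': array([207.8975, 595.7226, 374.2749]), 'attitude': array([161.2184,   0.0231,  63.2005])}
{'time_s': 0.15, 'joint_positions': array([59.2046, 17.695 , 93.671 , -0.0021, 68.738 , -3.9932]), 'qd': array([-0.0135, -0.1684, -0.2045,  0.0933,  0.0799, -0.0026]), 'joint_torque': array([  0.0004, -41.5797, -27.7149,  -0.0001,   0.0059,  -0.    ]), 'ee_pos': array([281.5243, 557.2927, 230.3047]), 'orientation': array([-179.8962,   -0.0053,  153.1986]), 'wrist_force': array([-0.0929,  0.3214,  0.1583]), 'moment': array([0.0417, 0.0021, 0.0178]), 'gripper_force': 0.0, 'opening': 0.9998069434231426} 18.700000000000003
```

View pics/scene0.png

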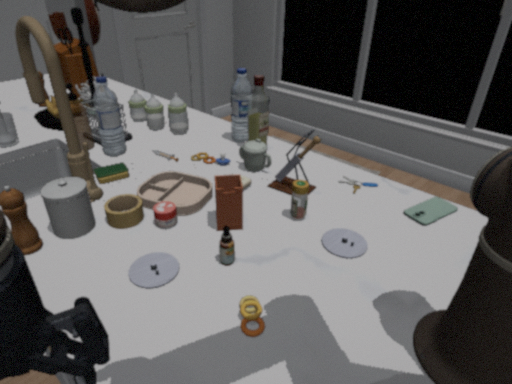

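View pics/side0.png

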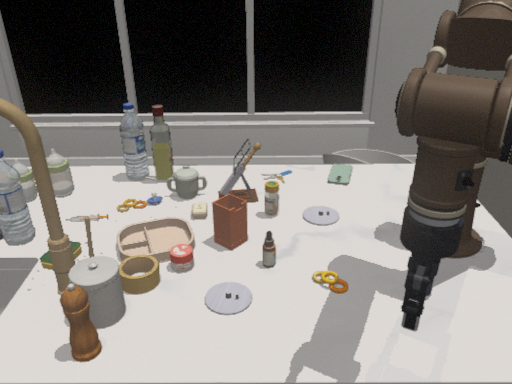

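Scene: cup at (229,203), trays at (154,269) and (344,242), holder at (290,185). Side: cup at (230,222), trays at (229,297) and (321,215). The target tray is the one at larger y (scene (154,269), side (229,297)).

```bash
cat > h.py <<'E'
import numpy as np,cv2
from scipy.spatial.transform import Rotation as R
from rig import bot
np.set_printoptions(precision=1,suppress=True)
def ray(c,p):
    d=np.array([(p[0]-c["cx"])/c["fx"],(p[1]-c["cy"])/c["fy"],1.])
    return np.array(c["origin"]),R.from_euler("xyz",c["attitude"],degrees=True).apply(d)
def onz(c,p,z):
    o,d=ray(c,p); return o+d*(z-o[2])/d[2]
def tri(obs):
    A=np.zeros((3,3));b=np.zeros(3);rs=[]
    for c,p in obs:
        o,d=ray(c,p);d=d/np.linalg.norm(d);P=np.eye(3)-np.outer(d,d);A+=P;b+=P@o;rs.append((P,o))
    x=np.linalg.solve(A,b); return x,[np.linalg.norm(P@(x-o)) for P,o in rs]
def proj(c,X):
    v=R.from_euler("xyz",c["attitude"],degrees=True).inv().apply(np.array(X)-c["origin"])
    return np.array([c["cx"]+c["fx"]*v[0]/v[2],c["cy"]+c["fy"]*v[1]/v[2]])
E
python3 - <<'E'
from h import *
s=bot.get_calibration("scene");d=bot.get_calibration("side")
for n,a,b,z in(("tray",(154,269),(229,297),6),("tray2",(344,242),(321,215),6),("cuptop",(229,182),(230,206),126),("dropper",(227,262),(269,265),0),("spice",(299,217),(272,214),0),("pot",(165,222),(181,265),10)):
    print(n,onz(s,a,z),onz(d,b,z))
A=cv2.imread("pics/scene0.png")[120:290,120:360];B=cv2.imread("pics/side0.png")[130:320,150:350]
A=cv2.resize(A,(400,283),interpolation=cv2.INTER_CUBIC);
A=cv2.resize(cv2.imread("pics/scene0.png")[160:285,125:245],(390,406),interpolation=cv2.INTER_CUBIC)
B=cv2.resize(cv2.imread("pics/side0.png")[185:312,200:320],(390,413),interpolation=cv2.INTER_CUBIC)[:406]
C=cv2.resize(cv2.imread("pics/scene0.png")[125:225,260:330],(140*1,200))
cv2.imwrite("pics/c1.png",np.hstack([A,B]))
A=cv2.resize(cv2.imread("pics/scene0.png")[120:200,260:340],(395,395),interpolation=cv2.INTER_CUBIC)
B=cv2.resize(cv2.imread("pics/side0.png")[130:210,200:280],(395,395),interpolation=cv2.INTER_CUBIC)
cv2.imwrite("pics/c2.png",np.hstack([A,B]))
E
```

```text
tray [579.  256.2   6. ] [580.4 256.    6. ]
tray2 [ 323.4 -113.1    6. ] [ 323.4 -110.8    6. ]
cuptop [582.   19.9 126. ] [584.8  43.  126. ]
dropper [483.7 126.3   0. ] [485.1 127.2   0. ]
spice [ 469.  -129.4    0. ] [ 469.7 -128.5    0. ]
pot [698.4 138.8  10. ] [707.7 138.9  10. ]
```

View pics/c1.png

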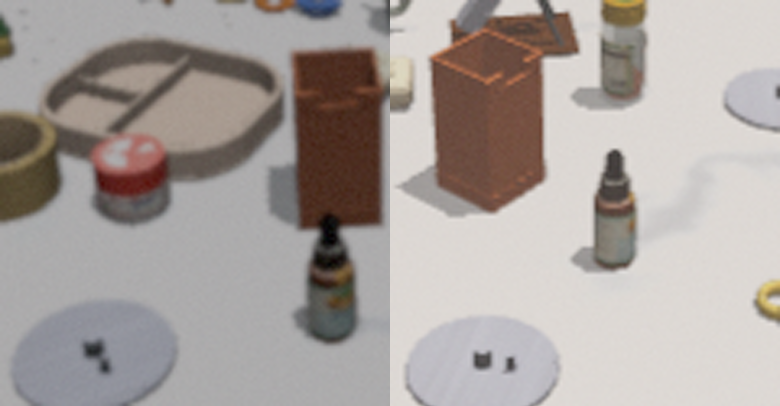

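View pics/c2.png

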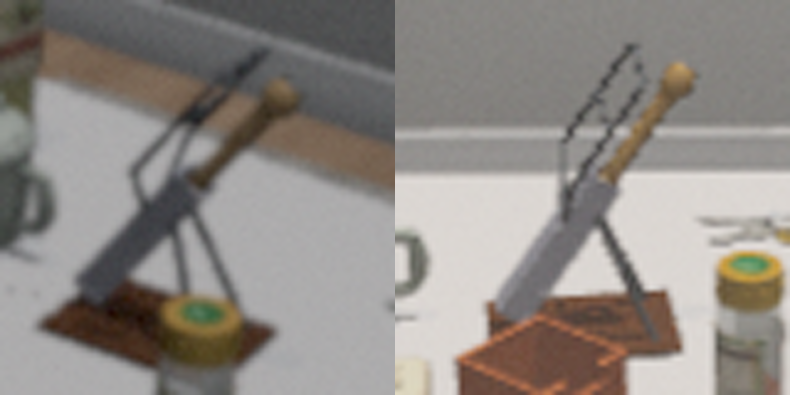

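Crops: cup notch faces the (−x,+y) side; tray pin lies right of the shaft in both views; the stick leans towards the robot out of the sleeve, with knob at scene (317,140), side (257,146).

```bash
python3 - <<'E'
from h import *
s=bot.get_calibration("scene");d=bot.get_calibration("side")
S=lambda x,y:(125+x/3.25,160+y/3.25)
D=lambda x,y:(200+(x-390)/3.25,185+y/3.25)
S2=lambda x,y:(260+x/4.94,120+y/4.94)
D2=lambda x,y:(200+(x-395)/4.94,130+y/4.94)
print("shaft",onz(s,S(93,345),18),onz(d,D(482,352),18))
print("pin",onz(s,S(104,364),18),onz(d,D(510,359),18))
print("trayc",onz(s,S(94,354),6),onz(d,D(483,365),6))
a=[S(293,52),S(375,50),S(382,92),S(298,95)];b=[D(487,30),D(433,57),D(491,86),D(543,57)]
# scene: BL,BR,FR,FL ; 
for p in a: print("cup s",onz(s,p,126)[:2])
for p in b: print("cup d",onz(d,p,126)[:2])
k,_=tri([(s,S2(282,97)),(d,D2(679,77))]);m,_2=tri([(s,S2(200,185)),(d,D2(605,184))])
print("knob",k,_,"mouth",m,_2,np.linalg.norm(k-m)); v=(k-m)/np.linalg.norm(k-m);print(v, np.degrees(np.arccos(v[2])),np.degrees(np.arctan2(v[1],v[0])))
for p in((38,325),(118,278),(274,330)):print("foot s",onz(s,S2(*p),6)[:2])
for p in((488,302),(666,292),(682,350)):print("foot d",onz(d,D2(*p),6)[:2])
E
```

```text
shaft [575.3 258.1  18. ] [581.5 257.4  18. ]
pin [555.2 263.5  18. ] [561.5 264.9  18. ]
trayc [579.4 256.2   6. ] [581.2 257.1   6. ]
cup s [628.1  22.9]
cup s [584.9 -23. ]
cup s [537.8  18.6]
cup s [578.8  63.7]
cup d [588.4 -21.8]
cup d [629.8  24. ]
cup d [580.6  71. ]
cup d [540.9  25.1]
knob [ 512.6 -248.2  174.7] [np.float64(0.39404045349332767), np.float64(0.3940404534932929)] mouth [ 560.6 -247.9  103. ] [np.float64(0.933173144295336), np.float64(0.9331731442952876)] 86.38912629683122
[-0.6 -0.   0.8] 33.828327650374135 -179.63549386840097
foot s [ 629.4 -188.4]
foot s [ 630.5 -269. ]
foot s [ 521.1 -283.9]
foot d [ 641.4 -268.9]
foot d [ 522.2 -281.8]
foot d [ 511.7 -200.8]
```

jog_arm(
  increments=[
    [0.026, -0.04, 0.007, 0, 0, -1.6],
    [0.026, -0.04, 0.007, 0, 0, -1.6],
    [0.026, -0.04, 0.007, 0, 0, -1.6],
    [0.026, -0.04, 0.007, 0, 0, -1.6],
    [0.026, -0.04, 0.007, 0, 0, -1.6],
  ],
)

```text
time_s: 0.78
ee_pos: [412.3, 356.4, 266.2]
orientation: [-180.0, -0.0, 145.2]
wrist_force: [0.9, 0.2, 0.4]
opening: 1.003
gripper_force: 0.0
```

jog_arm(
  increments=[
    [0.026, -0.04, 0.007, 0, 0, -1.6],
    [0.026, -0.04, 0.007, 0, 0, -1.6],
    [0.026, -0.04, 0.007, 0, 0, -1.6],
    [0.026, -0.04, 0.007, 0, 0, -1.6],
    [0, 0, 0, 0, 0, 0],
  ],
)

```text
time_s: 1.4
ee_pos: [517.6, 195.3, 294.7]
orientation: [180.0, 0.1, 138.5]
wrist_force: [-0.2, 0.9, 0.4]
opening: 0.997
gripper_force: 0.0
```

```bash
python3 - <<'E'
from h import *
import json
c=bot.get_calibration("wrist");o=bot.get_obs();i=bot.capture("wrist")
print(o["ee_pos"],o["orientation"],o["joint_positions"],o["qd"])
cv2.imwrite("pics/w1.png",cv2.resize(i[:,:,::-1],(800,600),interpolation=cv2.INTER_CUBIC))
np.save("w1.npy",c,allow_pickle=True)
for X in([580,257,6],[583,22,126],[583,22,0]):print(proj(c,X)*1.5625)
E
```

```text
[517.6 195.3 294.7] [180.    0.1 138.5] [ 16.2   6.6  99.5  -0.   73.8 -32.3] [ 3.1 -0.2  1.6  2.5  0.6  0.6]
[495.4 237.3]
[292.8 463.5]
[319.2 384.5]
```

View pics/w1.png

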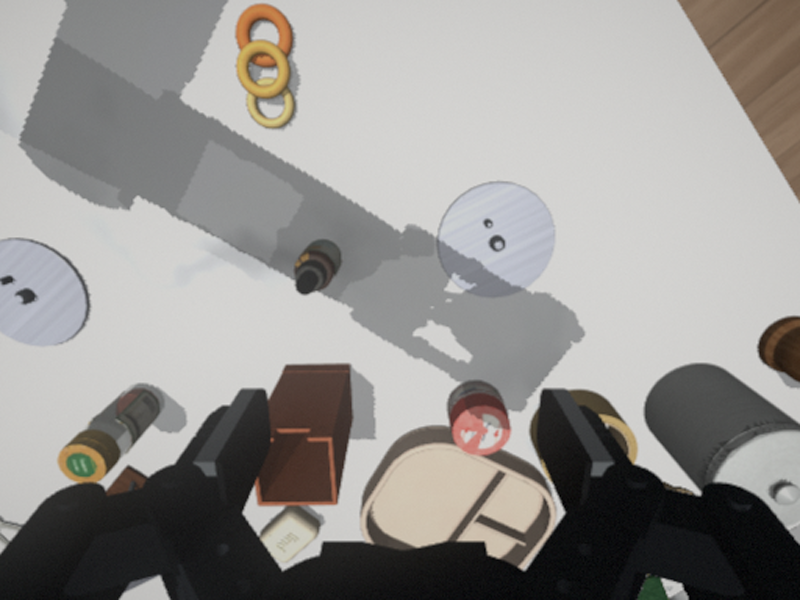

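Wrist view: tray centred ~(496,238) with shaft tip (497,243), pin (488,223) (800×600 scale); cup rim corners about (272,430),(333,437),(336,503),(257,505), notch on the near wall.

```bash
python3 - <<'E'
from h import *
c=np.load("w1.npy",allow_pickle=True).item()
f=lambda x,y,z:onz(c,(x/1.5625,y/1.5625),z)[:2]
sh=f(497,242,18);pn=f(488,223,18)
print("shaft",sh,"pin",pn,"dist",np.linalg.norm(sh-pn),"az",np.degrees(np.arctan2(*(pn-sh)[::-1])))
i=cv2.imread("pics/w1.png");
print("tray",f(496.5,238,6))
# dark blobs in the tray
g=cv2.cvtColor(i,cv2.COLOR_BGR2GRAY)[210:262,472:525]
m=(g<75).astype(np.uint8);n,l,st,ce=cv2.connectedComponentsWithStats(m)
for k in range(1,n):
    if st[k,4]>8: print("blob",st[k],ce[k]+[472,210],f(*(ce[k]+[472,210]),14))
C=[f(*p,126) for p in((272,430),(333,437),(336,503),(257,505))]
print("rim",C,"c",np.mean(C,0)); B=[f(290,366,0),f(351,365,0)];print("base",B)
for a,b in((C[0],C[1]),(C[3],C[2]),(B[0],B[1])):print(np.linalg.norm(b-a),np.degrees(np.arctan2(*(b-a)[::-1])))
hsv=cv2.cvtColor(i,cv2.COLOR_BGR2HSV);print(hsv[400,320],hsv[470,300],hsv[503,300])
E
```

```text
shaft [580.9 255.2] pin [561.9 259.8] dist 19.594649666541997 az 166.48368894635644
tray [581.2 257.3]
blob [19 27 11 11 39] [494.5 240.2] [579.2 254.6]
rim [array([550.4,  32.4]), array([586.4,  63.3]), array([634. ,  20.5]), array([592.2, -29.7])] c [590.8  21.6]
base [array([547.6,  14.7]), array([588.6,  62.7])]
47.444423478655246 40.71862246455995
65.30929374100312 50.23469418571488
63.2048310075113 49.52248697719981
[ 8 89 80] [  8 110  72] [  8 137 167]
```

jog_arm(
  increments=[
    [0.016, -0.044, -0.012, 0, 0, 0],
    [0.016, -0.044, -0.012, 0, 0, 0],
    [0.016, -0.044, -0.012, 0, 0, 0],
    [0.016, -0.044, -0.012, 0, 0, 0],
    [0, 0, 0, 0, 0, 0],
  ],
)

```text
time_s: 2.08
ee_pos: [579.1, 20.6, 244.3]
orientation: [-179.9, -0.1, 138.7]
wrist_force: [-0.6, 0.2, -0.1]
opening: 1.004
gripper_force: 0.0
```

```bash
python3 - <<'E'
from h import *
s=0
c=bot.get_calibration("wrist");o=bot.get_obs();i=bot.capture("wrist")[:,:,::-1]
print(o["ee_pos"],o["orientation"],o["qd"])
np.save("w2.npy",c,allow_pickle=True)
cv2.imwrite("pics/w2.png",cv2.resize(i,(800,600),interpolation=cv2.INTER_CUBIC))
for X in([587,20,126],[587,20,0]):print(proj(c,X)*1.5625)
E
```

```text
[579.1  20.6 244.3] [-179.9   -0.1  138.7] [ 2.7 -1.4  0.1  2.3  1.2  1. ]
[409.6 297.9]
[407.8 249.7]
```

View pics/w2.png

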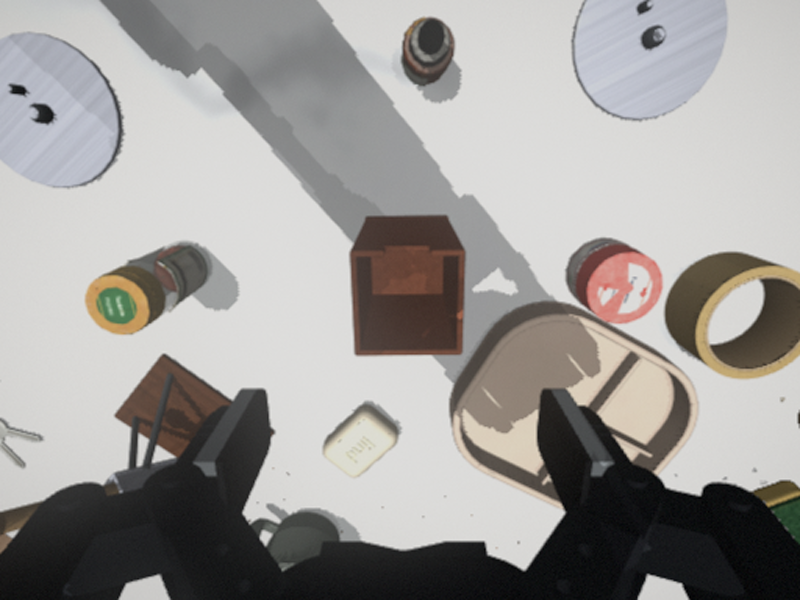

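Cup rim: corners (350,252),(463,249),(463,354),(355,355); soap at (360,440), away from the fingers; target tray partly visible top right, shaft (654,37), pin (645,6).

```bash
python3 - <<'E'
from h import *
c=np.load("w2.npy",allow_pickle=True).item()
f=lambda x,y,z:onz(c,(x/1.5625,y/1.5625),z)[:2]
C=np.array([f(*p,126) for p in((350,252),(463,249),(463,354),(355,355))])
print(C,C.mean(0),np.linalg.norm(C-np.roll(C,-1,0),axis=1))
for a,b in((0,1),(3,2),(0,3),(1,2)):v=C[b]-C[a];print(np.degrees(np.arctan2(v[1],v[0])))
B=np.array([f(367,216,0),f(450,216,0)]);v=B[1]-B[0];print(B,np.linalg.norm(v),np.degrees(np.arctan2(v[1],v[0])))
print("tray shaft",f(654,37,17),"pin",f(645,6,17))
E
```

```text
[[543.8  12.6]
 [584.9  62.1]
 [636.   20.7]
 [592.8 -29.5]] [589.4  16.5] [64.4 65.8 66.3 64.7]
50.23020566287081
49.27401589425332
-40.67609487559905
-39.007840095992556
[[543.5  13.5]
 [588.6  64.8]] 68.31059026278288 48.672574324167506
tray shaft [583.3 252.5] pin [562.8 258. ]
```

jog_arm(
  increments=[
    [0.0055, -0.002, -0.03, 0, 0, 0.8],
    [0.005, -0.002, -0.04, 0, 0, 0],
    [0, 0, -0.04, 0, 0, 0],
    [0, 0, -0.04, 0, 0, 0],
    [0, 0, -0.016, 0, 0, 0],
  ],
)

```text
time_s: 2.75
ee_pos: [587.8, 20.1, 77.8]
orientation: [-179.9, -0.3, 139.7]
wrist_force: [0.8, -0.2, 0.2]
opening: 1.003
gripper_force: 0.0
```

jog_arm(
  increments=[
    [0, 0, 0, 0, 0, 0],
    [0, 0, 0, 0, 0, 0],
    [0, 0, 0, 0, 0, 0],
    [0, 0, 0, 0, 0, 0],
    [0, 0, 0, 0, 0, 0],
  ],
  jaw=0.055,
)

```text
time_s: 3.38
ee_pos: [590.5, 17.7, 80.7]
orientation: [180.0, 0.0, 139.6]
wrist_force: [0.5, -0.1, -3.2]
opening: 0.765
gripper_force: 70.0
```

jog_arm(
  increments=[
    [0, 0, 0.015, 0, 0, 0],
    [0, 0, 0.03, 0, 0, 0],
    [0, 0, 0.03, 0, 0, 0],
    [0.01, 0.03, 0, 0, 0, 4.2],
    [0.01, 0.036, 0, 0, 0, 4.2],
  ],
)

```text
time_s: 4.0
ee_pos: [611.6, 83.8, 157.5]
orientation: [179.9, 0.1, 148.0]
wrist_force: [0.3, -0.2, -2.0]
opening: 0.765
gripper_force: 70.2
```

jog_arm(
  increments=[
    [0.01, 0.037, 0, 0, 0, 4.2],
    [0.01, 0.037, 0, 0, 0, 4.2],
    [0.01, 0.037, 0, 0, 0, 4.2],
    [0.01, 0.037, 0, 0, 0, 4.2],
    [0, 0, 0, 0, 0, 0],
  ],
)

```text
time_s: 4.62
ee_pos: [651.1, 234.9, 156.5]
orientation: [179.9, 0.1, 165.0]
wrist_force: [0.2, -0.9, -1.4]
opening: 0.769
gripper_force: 70.1
```

jog_arm(
  increments=[
    [0, 0, 0, 0, 0, 0],
    [0, 0, 0, 0, 0, 0],
  ],
)

```text
time_s: 4.88
ee_pos: [650.1, 230.6, 155.4]
orientation: [-180.0, -0.0, 164.7]
wrist_force: [0.7, 0.3, -2.5]
opening: 0.764
gripper_force: 70.1
```

```bash
python3 - <<'E'
from h import *
c=bot.get_calibration("wrist");o=bot.get_obs();i=bot.capture("wrist")[:,:,::-1]
print(o["ee_pos"],o["orientation"],o["qd"],o["joint_positions"],o["opening"])
np.save("w3.npy",c,allow_pickle=True)
cv2.imwrite("pics/w3.png",cv2.resize(i,(800,600),interpolation=cv2.INTER_CUBIC))
for X in([581,256,18],[561,262,18]):print(proj(c,X)*1.5625)
E
```

```text
[650.1 230.6 155.4] [-180.    -0.   164.7] [-0.3 -0.  -0.   0.2 -0.2  0.1] [ 15.9  28.8  87.3  -0.   64.  -58.8] 0.7636009475375369
[412.  153.9]
[413.1 114.8]
```

View pics/w3.png

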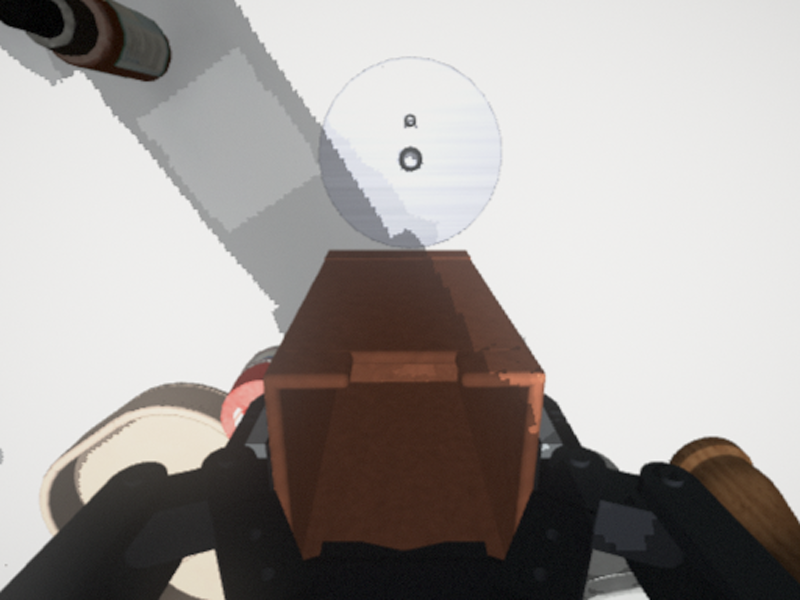

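Shaft top at (410.5,159), pin (410,121); cup held square, its lower front edge (328–468, 252), notch on the near wall.

```bash
python3 - <<'E'
from h import *
c=np.load("w3.npy",allow_pickle=True).item()
f=lambda x,y,z:onz(c,(x/1.5625,y/1.5625),z)[:2]
az=lambda v:np.degrees(np.arctan2(v[1],v[0]))
sh,pn=f(410.5,158.5,18),f(410,121,18);print(sh,pn,np.linalg.norm(sh-pn),az(pn-sh))
print("tray",f(410,152,6))
for z,q in((74.7,((328,252),(468,252))),(200.7,((266,377),(545,377)))):
    a,b=[f(*p,z) for p in q];m=(a+b)/2;n=np.array([-(b-a)[1],(b-a)[0]])/np.linalg.norm(b-a)
    print(z,a,b,np.linalg.norm(b-a),az(b-a),"centre",m+33*np.array([n[1]*0+-n[0],-n[1]]),m-0,)
E
```

```text
[583.2 254.5] [563.7 259.5] 20.17836122113999 165.8116870086684
tray [580.1 255.3]
74.7 [612.4 204.1] [630.4 270.1] 68.35845336569129 74.71301509983942 centre [653.2 228.4] [621.4 237.1]
200.7 [613.6 208.3] [630.9 271.5] 65.58113669028009 74.6992287649405 centre [654.1 231.2] [622.3 239.9]
```

jog_arm(
  increments=[
    [-0.02, 0.006, 0, 0, 0, 0.8],
    [-0.025, 0.01, -0.01, 0, 0, 0],
    [-0.0245, 0.0085, -0.02, 0, 0, 0],
    [0, 0, -0.02, 0, 0, 0],
    [0, 0, 0, 0, 0, 0],
  ],
)

```text
time_s: 5.55
ee_pos: [579.8, 255.0, 103.3]
orientation: [-179.9, -0.2, 165.6]
wrist_force: [0.2, 0.6, -2.2]
opening: 0.763
gripper_force: 70.1
```

jog_arm(
  increments=[
    [0, 0, 0, 0, 0, 0],
    [0, 0, 0, 0, 0, 0],
  ],
)

```text
time_s: 5.8
ee_pos: [582.6, 256.3, 106.5]
orientation: [179.9, 0.1, 165.6]
wrist_force: [0.8, -0.2, -2.5]
opening: 0.771
gripper_force: 70.1
```

```bash
python3 - <<'E'
from h import *
o=bot.get_obs();print(o["ee_pos"],o["orientation"],o["wrist_force"])
A=cv2.resize(bot.capture("side")[:,:,::-1][210:330,180:300],(400,400),interpolation=cv2.INTER_CUBIC)
B=cv2.resize(bot.capture("scene")[:,:,::-1][190:310,95:215],(400,400),interpolation=cv2.INTER_CUBIC)
cv2.imwrite("pics/c3.png",np.hstack([A,B]))
E
```

```text
[582.6 256.3 106.5] [179.9   0.1 165.6] [ 0.8 -0.2 -2.5]
```

View pics/c3.png

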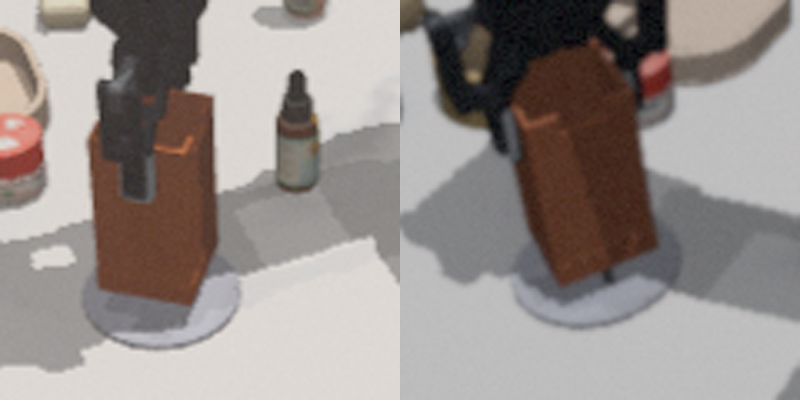

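Cup hovers just over the tray: lower corners in side crop (100,290),(193,303),(217,243); in scene crop (560,286),(657,247).

```bash
python3 - <<'E'
from h import *
s=bot.get_calibration("scene");d=bot.get_calibration("side")
D=lambda x,y:(180+x*.3,210+y*.3)
S=lambda x,y:(95+(x-400)*.3,190+y*.3)
z=25.8
R_=lambda a:np.array([np.cos(np.radians(a)),np.sin(np.radians(a))])
P=[onz(d,D(*p),z)[:2] for p in((99,291),(193,303),(217,243))];print("side",P)
print("centre side from FL/R diag",(P[0]+P[2])/2, "lens",np.linalg.norm(P[0]-P[1]),np.linalg.norm(P[1]-P[2]))
Q=[onz(s,S(*p),z)[:2] for p in((560,286),(657,247))];v=Q[1]-Q[0];L=np.linalg.norm(v);m=(Q[0]+Q[1])/2
print("scene",Q,L,np.degrees(np.arctan2(v[1],v[0])),"centre",m+33*R_(-14.4))
# tray disc now, same cameras
print("tray side",onz(d,D(161,301),6)[:2],"x extents",onz(d,D(83,297),6)[:2],onz(d,D(241,297),6)[:2],"front",onz(d,D(165,347),6)[:2])
print("tray scene ext",onz(s,S(513,282),6)[:2],onz(s,S(681,265),6)[:2],"front",onz(s,S(585,326),6)[:2])
E
```

```text
side [array([621.7, 279.9]), array([558.1, 292.2]), array([543.5, 230.1])]
centre side from FL/R diag [582.6 255. ] lens 64.75074863790807 63.783658583395514
scene [array([559.5, 294. ]), array([544.1, 231.4])] 64.47211435436442 -103.81974010704431 centre [583.8 254.5]
tray side [581.4 267.3] x extents [635.3 262.9] [526.7 263.5] front [576.4 312.3]
tray scene ext [603.8 303.1] [537.6 219.2] front [538.1 293.3]
```

jog_arm(
  increments=[
    [-0.0015, 0.001, 0, 0, 0, 0],
    [0, 0, -0.003, 0, 0, 0],
    [0, 0, -0.003, 0, 0, 0],
    [0, 0, -0.003, 0, 0, 0],
    [0, 0, -0.002, 0, 0, 0],
  ],
)

```text
time_s: 6.52
ee_pos: [579.7, 257.3, 94.1]
orientation: [180.0, 0.0, 165.6]
wrist_force: [1.1, -0.7, -2.1]
opening: 0.769
gripper_force: 70.2
```

jog_arm(
  increments=[
    [0, 0, 0, 0, 0, 0],
    [0, 0, 0, 0, 0, 0],
  ],
)

```text
time_s: 6.78
ee_pos: [579.6, 257.3, 94.3]
orientation: [180.0, 0.0, 165.6]
wrist_force: [1.1, 0.4, -3.0]
opening: 0.769
gripper_force: 70.3
```

jog_arm(
  increments=[
    [0, 0, -0.002, 0, 0, 0],
    [0, 0, -0.002, 0, 0, 0],
    [0, 0, -0.002, 0, 0, 0],
    [0, 0, 0, 0, 0, 0],
  ],
)

```text
time_s: 7.28
ee_pos: [579.7, 257.3, 88.2]
orientation: [180.0, 0.0, 165.6]
wrist_force: [2.9, 0.2, -3.2]
opening: 0.77
gripper_force: 70.4
```

jog_arm(
  increments=[
    [0, 0, -0.0015, 0, 0, 0],
    [0, 0, -0.0015, 0, 0, 0],
    [0, 0, 0, 0, 0, 0],
    [0, 0, 0, 0, 0, 0],
  ],
)

```text
time_s: 7.78
ee_pos: [580.1, 257.3, 86.5]
orientation: [180.0, 0.1, 165.6]
wrist_force: [0.6, -2.1, 5.7]
opening: 0.767
gripper_force: 70.4
```

jog_arm(
  increments=[
    [0, 0, -0.001, 0, 0, 0],
    [0, 0, -0.001, 0, 0, 0],
    [0, 0, 0, 0, 0, 0],
  ],
)

```text
time_s: 8.15
ee_pos: [580.3, 257.3, 86.4]
orientation: [180.0, 0.1, 165.6]
wrist_force: [-1.9, -3.7, 13.5]
opening: 0.766
gripper_force: 71.1
```

jog_arm(
  increments=[
    [0, 0, 0.001, 0, 0, 0],
    [0, 0, 0, 0, 0, 0],
    [0, 0, 0, 0, 0, 0],
    [0, 0, 0.005, 0, 0, 0],
    [0, 0, 0.03, 0, 0, 0],
  ],
  jaw=0.0854,
)

```text
time_s: 8.78
ee_pos: [577.0, 256.6, 116.9]
orientation: [-179.8, -0.3, 165.6]
wrist_force: [0.1, 0.1, -0.5]
opening: 1.002
gripper_force: 0.0
```

jog_arm(
  increments=[
    [0, 0, 0.05, 0, 0, 0],
    [0, 0, 0.05, 0, 0, 0],
    [0, 0, 0.05, 0, 0, 0],
    [-0.01, -0.05, 0.02, 0, 0, 5],
    [-0.01, -0.055, 0, 0, 0, 5],
  ],
)

```text
time_s: 9.4
ee_pos: [560.8, 152.3, 292.8]
orientation: [179.9, 0.4, 175.9]
wrist_force: [0.8, -0.1, 0.8]
opening: 0.999
gripper_force: 0.0
```

```bash
python3 - <<'E'
from h import *
o=bot.get_obs();print(o["ee_pos"],o["orientation"],o["wrist_force"])
d=bot.get_calibration("side");s=bot.get_calibration("scene")
for n in("side","scene"):
    i=bot.capture(n)[:,:,::-1];cv2.imwrite(f"pics/{n}1.png",i)
    h=cv2.cvtColor(i,cv2.COLOR_BGR2HSV);m=((h[...,0]<14)&(h[...,1]>100)).astype(np.uint8)
    c=proj(bot.get_calibration(n),[581,256,70]).astype(int)
    k,l,st,ce=cv2.connectedComponentsWithStats(m);j=np.argmax(st[1:,4]*(np.hypot(*(ce[1:]-c).T)<40))+1
    ys,xs=np.where(l==j);print(n,st[j],"lowest px",xs[ys==ys.max()].mean(),ys.max(),"expect corners",[proj(bot.get_calibration(n),np.r_[np.array([581,256])+46.7*np.array([np.cos(np.radians(a)),np.sin(np.radians(a))]),z]) for a in(75.6+45,) for z in(6,12)])
E
```

```text
[560.8 152.3 292.8] [179.9   0.4 175.9] [ 0.8 -0.1  0.8]
side [ 209  243   37   65 2079] lowest px 236.5 307 expect corners [array([238.5, 309. ]), array([238.4, 306.9])]
scene [ 126  205   51   77 2446] lowest px 145.5 281 expect corners [array([144. , 283.9]), array([143.6, 281.8])]
```

jog_arm(
  increments=[
    [0, -0.055, 0.002, 0, 0, 5],
    [0, -0.055, 0.002, 0, 0, 5],
    [0, -0.055, 0, 0, 0, 0],
    [0, -0.055, 0, 0, 0, 0],
    [0, -0.055, 0, 0, 0, 0],
  ],
)

```text
time_s: 10.12
ee_pos: [559.5, -123.7, 293.3]
orientation: [180.0, 0.0, -174.4]
wrist_force: [1.6, 0.9, 0.3]
opening: 1.003
gripper_force: 0.0
```

jog_arm(
  increments=[
    [0, -0.055, 0, 0, 0, 0],
    [0, -0.05, 0, 0, 0, 0],
    [0, 0, 0, 0, 0, 0],
    [0, 0, 0, 0, 0, 0],
  ],
  jaw=0.05,
)

```text
time_s: 10.62
ee_pos: [559.4, -227.0, 292.8]
orientation: [179.9, -0.0, -174.4]
wrist_force: [-0.6, 0.1, 0.4]
opening: 0.583
gripper_force: 0.0
```

```bash
python3 - <<'E'
from h import *
c=bot.get_calibration("wrist");o=bot.get_obs();i=bot.capture("wrist")[:,:,::-1]
print(o["ee_pos"],o["orientation"],o["qd"],o["joint_positions"],o["opening"])
np.save("w4.npy",c,allow_pickle=True)
cv2.imwrite("pics/w4.png",cv2.resize(i,(800,600),interpolation=cv2.INTER_CUBIC))
E
```

```text
[ 559.4 -227.   292.8] [ 179.9   -0.  -174.4] [ 1.3 -0.6  0.5 -0.2 -0.1 -0.1] [ -26.3   12.5   92.8    0.1   74.7 -121.8] 0.5827815400992518
```

View pics/w4.png

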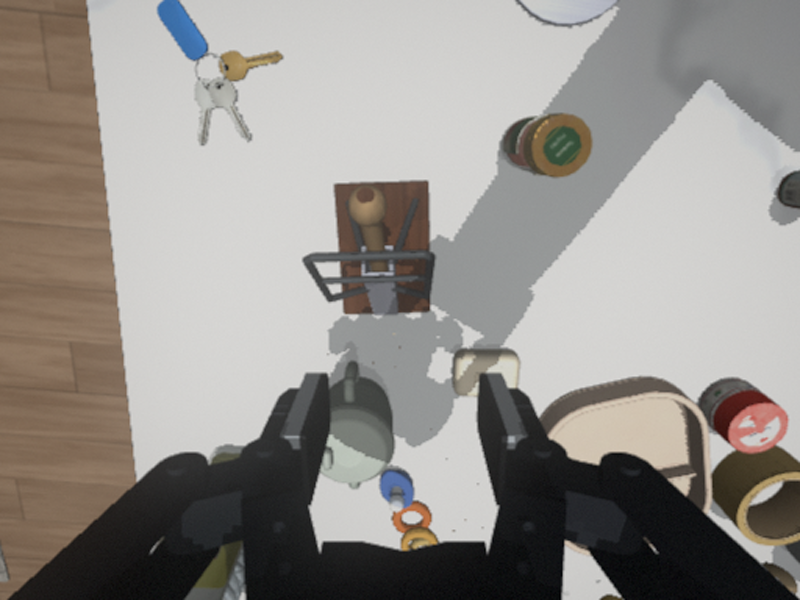

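Overhead: holder foot corners (334,184),(428,181),(430,312),(343,314); knob (367,206), stick enters sleeve mouth near (377,268); guard wires at y≈258–298.

```bash
python3 - <<'E'
from h import *
from scipy.optimize import least_squares
c=np.load("w4.npy",allow_pickle=True).item()
f=lambda x,y,z:onz(c,(x/1.5625,y/1.5625),z)[:2]
az=lambda v:np.degrees(np.arctan2(v[1],v[0]))
C=np.array([f(*p,6) for p in((334,184),(428,181),(430,312),(343,314))]);print(C,C.mean(0))
for a,b in((0,1),(3,2),(0,3),(1,2)):v=C[b]-C[a];print(np.linalg.norm(v),az(v))
k=f(367,206,176.6);m=f(377,268,111);print("K",k,"M",m,az(k-m),np.linalg.norm(k-m),"exp",80*np.sin(np.radians(35)))
E
```

```text
[[ 523.3 -290.8]
 [ 512.6 -207.5]
 [ 636.4 -191.3]
 [ 646.7 -275.8]] [ 579.7 -241.4]
83.98578002146066 97.33073409439689
85.12685501466146 96.91103592567043
124.29333014575285 6.913157088438852
124.91380476722294 7.437578634439524
K [ 515.1 -249.9] M [ 567.8 -243.5] -173.06676873955408 53.15535663068601 exp 45.886114908083684
```

jog_arm(
  increments=[
    [-0.02, -0.007, 0, 0, 0, 1.5],
    [-0.02, -0.007, 0, 1.08, -8.68, 0],
    [-0.02, -0.007, -0.01, 1.08, -8.68, 0],
    [-0.018, -0.006, -0.02, 1.08, -8.68, 0],
    [0, 0, -0.02, 1.08, -8.68, 0],
  ],
)

```text
time_s: 11.3
ee_pos: [483.7, -250.3, 247.4]
orientation: [179.9, 34.7, -173.6]
wrist_force: [1.4, 0.4, -0.6]
opening: 0.584
gripper_force: 0.0
```

jog_arm(
  increments=[
    [0, 0, -0.017, 0, 0, 0],
    [0, 0, 0, 0, 0, 0],
    [0, 0, 0, 0, 0, 0],
  ],
)

```text
time_s: 11.68
ee_pos: [488.8, -249.3, 235.5]
orientation: [-179.8, 34.1, -173.2]
wrist_force: [0.7, 0.5, 0.4]
opening: 0.589
gripper_force: 0.0
```

```bash
python3 - <<'E'
from h import *
c=bot.get_calibration("wrist");o=bot.get_obs();i=bot.capture("wrist")[:,:,::-1]
M=R.from_euler("xyz",o["orientation"],degrees=True).as_matrix()
print(o["ee_pos"],M[:,2].round(3),M[:,1].round(3),o["joint_positions"],o["opening"])
np.save("w5.npy",c,allow_pickle=True)
cv2.imwrite("pics/w5.png",cv2.resize(i,(800,600),interpolation=cv2.INTER_CUBIC))
K=np.array([515.6,-249.6,176.6]);u=np.array([-.5692,-.0709,.8192])
for t in(10,0,-30,-60,-80):print(t,proj(c,K+t*u)*1.5625)
for t in(0,40):print("tool axis",proj(c,o["ee_pos"]+t*M[:,2])*1.5625)
print("move",K-54*u-o["ee_pos"])
E
```

```text
[ 488.8 -249.3  235.5] [ 0.6  0.1 -0.8] [-0.1  1.  -0. ] [ -46.8   -3.1  123.4   39.4   45.  -168.5] 0.5887388491618792
10 [393.5 304.1]
0 [394.1 297.2]
-30 [395.4 279.6]
-60 [396.5 265.6]
-80 [397.1 257.8]
tool axis [400.6 387.2]
tool axis [401.  339.7]
move [  57.5    3.5 -103.1]
```

View pics/w5.png

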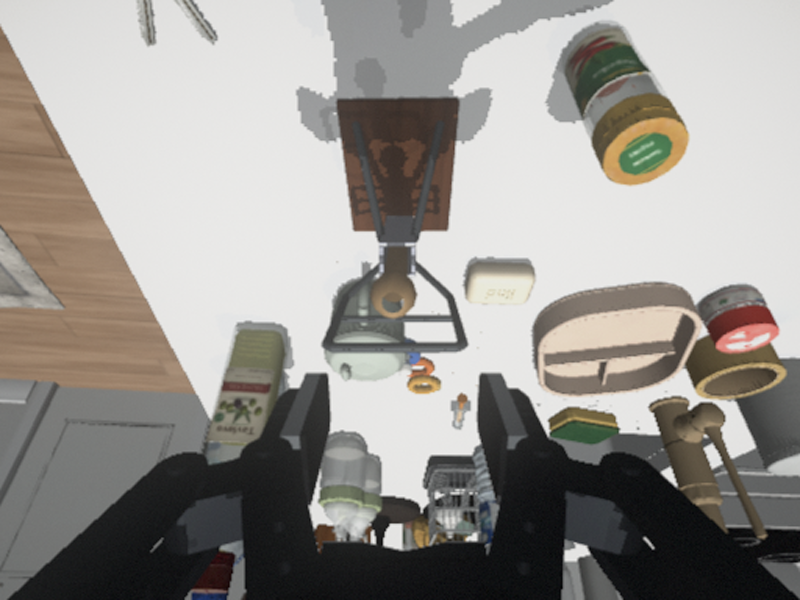

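The knob sits at (394,296), exactly where my estimate projects. Joint 6 is at its limit, so I turn the tool half a turn about its own axis.

jog_arm(
  increments=[
    [0, 0, 0, 5.69, 0.71, -8.19],
    [0, 0, 0, 5.69, 0.71, -8.19],
    [0, 0, 0, 5.69, 0.71, -8.19],
    [0, 0, 0, 5.69, 0.71, -8.19],
    [0, 0, 0, 5.69, 0.71, -8.19],
  ],
)

```text
time_s: 12.35
ee_pos: [488.1, -249.5, 235.0]
orientation: [152.1, 20.5, 131.4]
wrist_force: [-0.2, -1.8, -0.1]
opening: 0.585
gripper_force: 0.0
```

jog_arm(
  increments=[
    [0, 0, 0, 5.69, 0.71, -8.19],
    [0, 0, 0, 5.69, 0.71, -8.19],
    [0, 0, 0, 5.69, 0.71, -8.19],
    [0, 0, 0, 5.69, 0.71, -8.19],
    [0, 0, 0, 5.69, 0.71, -8.19],
  ],
)

```text
time_s: 12.98
ee_pos: [488.1, -249.5, 235.0]
orientation: [145.7, -6.9, 88.9]
wrist_force: [-0.1, -0.4, 0.2]
opening: 0.58
gripper_force: 0.0
```

jog_arm(
  increments=[
    [0, 0, 0, 5.69, 0.71, -8.19],
    [0, 0, 0, 5.69, 0.71, -8.19],
    [0, 0, 0, 5.69, 0.71, -8.19],
    [0, 0, 0, 5.69, 0.71, -8.19],
    [0, 0, 0, 5.69, 0.71, -8.19],
  ],
)

```text
time_s: 13.6
ee_pos: [488.1, -249.5, 235.0]
orientation: [161.2, -31.0, 42.0]
wrist_force: [-0.2, 0.4, -0.8]
opening: 0.582
gripper_force: 0.0
```

jog_arm(
  increments=[
    [0, 0, 0, 5.69, 0.71, -8.19],
    [0, 0, 0, 5.69, 0.71, -8.19],
    [0, 0, 0, 5.69, 0.71, -8.19],
    [0, 0, 0, 0, 0, 0],
  ],
)

```text
time_s: 14.1
ee_pos: [487.8, -249.4, 234.8]
orientation: [-179.5, -36.0, 6.8]
wrist_force: [-0.5, 0.1, -0.9]
opening: 0.588
gripper_force: 0.0
```

```bash
cat >> h.py <<'E'
K=np.array([515.6,-249.6,176.6]);u=np.array([-.5692,-.0709,.8192])
def want(z,y,p):
    "shift (mm) and rotvec (deg, world) from the measured pose to TCP p with tool z, y"
    o=bot.get_obs();M=R.from_euler("xyz",o["orientation"],degrees=True)
    z=z/np.linalg.norm(z);y=y-z*(y@z);y/=np.linalg.norm(y)
    T=R.from_matrix(np.c_[np.cross(y,z),y,z])
    print("tcp",o["ee_pos"],"J",o["joint_positions"],"F",o["wrist_force"],"shift",p-o["ee_pos"],"rot",(T*M.inv()).as_rotvec(degrees=True))
E
python3 - <<'E'
from h import *
want(-u,np.array([np.sin(np.radians(7.1)),-np.cos(np.radians(7.1)),0]),K-54*u)
E
```

```text
tcp [ 487.8 -249.4  234.8] J [-48.3  -3.  124.2  43.1  45.5   7.3] F [-0.5  0.1 -0.9] shift [  58.5    3.6 -102.4] rot [-0.5  1.   0. ]
```

jog_arm(
  increments=[
    [-0.0083, -0.0047, -0.0062, -0.5, 1.0, 0],
    [0, 0, 0, 0, 0, 0],
    [0.0084, 0.001, -0.012, 0, 0, 0],
    [0.0084, 0.001, -0.012, 0, 0, 0],
    [0, 0, 0, 0, 0, 0],
  ],
)

```text
time_s: 14.72
ee_pos: [495.0, -250.5, 201.2]
orientation: [-179.5, -34.8, 6.7]
wrist_force: [-0.2, -0.1, -0.8]
opening: 0.586
gripper_force: 0.0
```

```bash
python3 - <<'E'
from h import *
want(-u,np.array([np.sin(np.radians(7.1)),-np.cos(np.radians(7.1)),0]),K-54*u)
p=bot.get_obs()["ee_pos"]-K;print("off axis",p-u*(p@u),p@u)
E
```

```text
tcp [ 495.  -250.5  201.2] J [-47.    0.9 124.5  44.2  41.8   5.7] F [-0.2 -0.1 -0.8] shift [ 51.4   4.7 -68.9] rot [-0.4 -0.2  0.1]
off axis [-2.4  1.4 -1.6] 31.963922098928148
```

jog_arm(
  increments=[
    [0.013, 0.001, -0.017, 0, 0, 0],
    [0.013, 0.0012, -0.0175, 0, 0, 0],
    [0.013, 0.0012, -0.0175, 0, 0, 0],
    [0.0125, 0.0012, -0.0175, 0, 0, 0],
    [0, 0, 0, 0, 0, 0],
  ],
)

```text
time_s: 15.35
ee_pos: [546.4, -246.0, 132.1]
orientation: [-179.5, -34.8, 6.7]
wrist_force: [0.2, 0.9, -0.3]
opening: 0.588
gripper_force: 0.0
```

jog_arm(
  increments=[
    [0, 0, 0, 0, 0, 0],
    [0, 0, 0, 0, 0, 0],
  ],
)

```text
time_s: 15.6
ee_pos: [546.8, -247.6, 134.8]
orientation: [-179.8, -35.0, 6.7]
wrist_force: [-0.7, 0.8, -0.2]
opening: 0.586
gripper_force: 0.0
```

```bash
python3 - <<'E'
from h import *
want(-u,np.array([np.sin(np.radians(7.1)),-np.cos(np.radians(7.1)),0]),K-54*u)
p=bot.get_obs()["ee_pos"]-K;print("off axis",p-u*(p@u),p@u)
c=bot.get_calibration("wrist");i=bot.capture("wrist")[:,:,::-1];cv2.imwrite("pics/w6.png",i)
h=cv2.cvtColor(i,cv2.COLOR_BGR2HSV)
print([ (t,proj(c,K+t*u)) for t in(-60,-40,0,10)])
for t in(-60,-50,-40,0,):
    q=proj(c,K+t*u).astype(int);print(t,[tuple(h[q[1],x]) for x in range(q[0]-24,q[0]+25,6)])
E
```

```text
tcp [ 546.8 -247.6  134.8] J [-41.9  11.8 122.   52.7  33.   -0.8] F [-0.7  0.8 -0.2] shift [-0.5  1.8 -2.4] rot [-0.2 -0.   0.2]
off axis [ 1.5 -1.7  0.9] -52.18355650751733
[(-60, array([256.4, 247.2])), (-40, array([256.1, 267.2])), (0, array([255.4, 326.9])), (10, array([255.2, 348.6]))]
-60 [(np.uint8(15), np.uint8(21), np.uint8(48)), (np.uint8(120), np.uint8(6), np.uint8(43)), (np.uint8(165), np.uint8(10), np.uint8(100)), (np.uint8(17), np.uint8(93), np.uint8(104)), (np.uint8(17), np.uint8(97), np.uint8(118)), (np.uint8(17), np.uint8(95), np.uint8(107)), (np.uint8(16), np.uint8(59), np.uint8(74)), (np.uint8(8), np.uint8(38), np.uint8(73)), (np.uint8(120), np.uint8(11), np.uint8(46))]
-50 [(np.uint8(105), np.uint8(13), np.uint8(79)), (np.uint8(102), np.uint8(16), np.uint8(80)), (np.uint8(105), np.uint8(13), np.uint8(77)), (np.uint8(90), np.uint8(13), np.uint8(76)), (np.uint8(102), np.uint8(16), np.uint8(79)), (np.uint8(100), np.uint8(19), np.uint8(79)), (np.uint8(100), np.uint8(19), np.uint8(80)), (np.uint8(98), np.uint8(13), np.uint8(80)), (np.uint8(102), np.uint8(16), np.uint8(81))]
-40 [(np.uint8(0), np.uint8(0), np.uint8(53)), (np.uint8(15), np.uint8(19), np.uint8(54)), (np.uint8(6), np.uint8(43), np.uint8(60)), (np.uint8(17), np.uint8(60), np.uint8(77)), (np.uint8(17), np.uint8(67), np.uint8(80)), (np.uint8(17), np.uint8(59), np.uint8(78)), (np.uint8(16), np.uint8(44), np.uint8(64)), (np.uint8(10), np.uint8(53), np.uint8(58)), (np.uint8(8), np.uint8(70), np.uint8(66))]
0 [(np.uint8(17), np.uint8(95), np.uint8(70)), (np.uint8(17), np.uint8(94), np.uint8(87)), (np.uint8(17), np.uint8(100), np.uint8(92)), (np.uint8(17), np.uint8(96), np.uint8(106)), (np.uint8(17), np.uint8(99), np.uint8(113)), (np.uint8(17), np.uint8(99), np.uint8(113)), (np.uint8(17), np.uint8(101), np.uint8(109)), (np.uint8(17), np.uint8(99), np.uint8(98)), (np.uint8(17), np.uint8(101), np.uint8(91))]
```

jog_arm(
  increments=[
    [-0.0005, 0.0012, -0.001, 0, 0, 0],
    [0, 0, 0, 0, 0, 0],
    [0, 0, 0, 0, 0, 0],
    [0, 0, 0, 0, 0, 0],
    [0, 0, 0, 0, 0, 0],
  ],
  jaw=0.004,
)

```text
time_s: 16.27
ee_pos: [546.5, -246.3, 133.3]
orientation: [-179.8, -35.0, 6.7]
wrist_force: [-2.5, -0.6, 4.4]
opening: 0.159
gripper_force: 47.4
```

jog_arm(
  increments=[
    [0, 0, 0, 0, 0, 0],
    [-0.0028, -0.0004, 0.0041, 0, 0, 0],
    [-0.0028, -0.0004, 0.0041, 0, 0, 0],
    [0, 0, 0, 0, 0, 0],
  ],
)

```text
time_s: 16.77
ee_pos: [540.4, -246.6, 141.2]
orientation: [-179.7, -34.9, 6.7]
wrist_force: [0.1, -0.1, 0.2]
opening: 0.16
gripper_force: 49.1
```

```bash
python3 - <<'E'
from h import *
want(-u,np.array([np.sin(np.radians(7.1)),-np.cos(np.radians(7.1)),0]),K-54*u)
p=bot.get_obs()["ee_pos"]-K;print("off axis",p-u*(p@u),p@u,bot.get_obs()["opening"]*85.4)
E
```

```text
tcp [ 540.4 -246.6  141.2] J [-42.3  10.6 122.6  51.7  33.7   0. ] F [ 0.1 -0.1  0.2] shift [ 5.9  0.8 -8.8] rot [-0.2 -0.1  0.2]
off axis [ 0.1 -0.1  0.1] -43.35706640896892 13.701974438462535
```

jog_arm(
  increments=[
    [-0.0137, -0.0017, 0.0197, 0, 0, 0],
    [-0.0137, -0.0017, 0.0197, 0, 0, 0],
    [-0.0137, -0.0017, 0.0197, 0, 0, 0],
    [-0.0137, -0.0017, 0.0197, 0, 0, 0],
    [-0.0137, -0.0017, 0.0197, 0, 0, 0],
  ],
)

```text
time_s: 17.4
ee_pos: [471.1, -254.8, 239.4]
orientation: [-179.7, -34.9, 6.7]
wrist_force: [-0.8, -0.6, -0.5]
opening: 0.155
gripper_force: 52.2
```

```bash
python3 - <<'E'
from h import *
want(-u,np.array([np.sin(np.radians(7.1)),-np.cos(np.radians(7.1)),0]),K+75*u)
o=bot.get_obs();p=o["ee_pos"]-K;print("off axis",p-u*(p@u),p@u,o["opening"]*85.4,o["gripper_force"],o["joint_positions"])
c=bot.get_calibration("wrist");i=bot.capture("wrist")[:,:,::-1];cv2.imwrite("pics/w7.png",i)
E
```

```text
tcp [ 471.1 -254.8  239.4] J [-49.9  -4.5 124.5  40.8  47.2   8.3] F [-0.8 -0.6 -0.5] shift [ 1.8 -0.1 -1.4] rot [-0.2 -0.2  0.2]
off axis [-0.6  0.2 -0.4] 77.16223612968957 13.264972928546234 52.18025221663993 [-49.9  -4.5 124.5  40.8  47.2   8.3]
```

jog_arm(
  increments=[
    [-0.0137, -0.0017, 0.0197, 0, 0, 0],
    [-0.0137, -0.0017, 0.0197, 0, 0, 0],
    [-0.0137, -0.0017, 0.02, 0, 0, 0],
    [0, 0.03, 0, 0, 0, -2],
    [0.003, 0.04, 0, 0, 0, -2],
  ],
)

```text
time_s: 18.08
ee_pos: [433.6, -190.5, 298.4]
orientation: [-179.7, -34.9, 2.5]
wrist_force: [-0.2, -0.1, 0.1]
opening: 0.16
gripper_force: 52.4
```

jog_arm(
  increments=[
    [0.008, 0.045, 0, 0, 0, -2],
    [0.008, 0.045, 0, 0, 0, -2],
    [0.008, 0.045, 0, 0, 0, -2],
    [0.008, 0.045, 0, 0, 0, -2],
    [0.008, 0.045, 0, 0, 0, -2],
  ],
)

```text
time_s: 18.7
ee_pos: [470.0, 17.3, 296.9]
orientation: [-179.8, -34.5, -6.5]
wrist_force: [0.1, 0.3, -1.3]
opening: 0.161
gripper_force: 52.5
```

jog_arm(
  increments=[
    [0.006, 0.045, 0, 0, 0, -2],
    [0.006, 0.045, 0, 0, 0, -2],
    [0.006, 0.045, 0, 0, 0, -2],
    [0.004, 0.04, 0, 0, 0, 0],
    [0, 0.02, 0, 0, 0, 0],
  ],
)

```text
time_s: 19.32
ee_pos: [491.1, 207.1, 296.0]
orientation: [-179.8, -34.3, -12.0]
wrist_force: [-0.1, 0.3, -0.3]
opening: 0.155
gripper_force: 52.6
```

```bash
python3 - <<'E'
from h import *
a=np.radians(165.6);t=np.radians(20);u2=np.array([np.sin(t)*np.cos(a),np.sin(t)*np.sin(a),np.cos(t)])
want(-u2,np.array([-.2487,-.9686,0]),np.array([501.3,276.8,300]));print(bot.get_obs()["gripper_force"])
E
```

```text
tcp [491.1 207.1 296. ] J [ 31.3  -9.3 121.4 -32.2  46.2 151.5] F [-0.1  0.3 -0.3] shift [10.2 69.7  4. ] rot [ 3.1 14.  -2.5]
52.577508551767096
```

jog_arm(
  increments=[
    [0.003, 0.02, 0.001, 1, 4.7, -0.8],
    [0.003, 0.025, 0.001, 1, 4.7, -0.8],
    [0.004, 0.025, 0.001, 1.1, 4.6, -0.9],
    [0, 0, 0, 0, 0, 0],
    [0, 0, 0, 0, 0, 0],
  ],
)

```text
time_s: 19.95
ee_pos: [500.7, 273.6, 298.7]
orientation: [179.8, -20.0, -14.6]
wrist_force: [-0.3, -0.1, 0.0]
opening: 0.157
gripper_force: 52.7
```

```bash
python3 - <<'E'
from h import *
a=np.radians(165.6);t=np.radians(20);u2=np.array([np.sin(t)*np.cos(a),np.sin(t)*np.sin(a),np.cos(t)])
want(-u2,np.array([-.2487,-.9686,0]),np.array([501.3,276.8,293.7]))
A=[]
for n in("side","scene"):
    c=bot.get_calibration(n);i=bot.capture(n)[:,:,::-1];cv2.imwrite(f"pics/{n}2.png",i)
    p=bot.get_obs()["ee_pos"]
    print(n,[proj(c,p-k*u2).round(0) for k in(30,136.7)], proj(c,[581-31*.9686,256.3+31*.2487,120]).round(0))
    q=proj(c,[560,265,150]).astype(int);x=max(q[0]-60,0);y=max(q[1]-60,0)
    print("crop",x,y);A.append(cv2.resize(i[y:y+120,x:x+120],(400,400),interpolation=cv2.INTER_CUBIC))
cv2.imwrite("pics/c4.png",np.hstack(A))
E
```

```text
tcp [500.7 273.6 298.7] J [ 32.3   0.9 107.3 -17.1  59.1 144.1] F [-0.3 -0.1  0. ] shift [ 0.6  3.2 -5. ] rot [ 0.2 -0.1  0.2]
side [array([259., 199.]), array([242., 239.])] [241. 259.]
crop 175 187
scene [array([151., 177.]), array([151., 215.])] [152. 235.]
crop 86 161
```

```bash
python3 - <<'E'
from h import *
a=np.radians(165.6);t=np.radians(20);u2=np.array([np.sin(t)*np.cos(a),np.sin(t)*np.sin(a),np.cos(t)])
p=np.array([500.7,273.6,298.7])
for n in("side","scene"):
    c=bot.get_calibration(n);i=cv2.imread(f"pics/{n}2.png");h=cv2.cvtColor(i,cv2.COLOR_BGR2HSV)
    f=proj(c,p-136.7*u2);g=proj(c,p-30*u2)
    m=((h[...,0]>11)&(h[...,0]<24)&(h[...,1]>60)&(h[...,2]>40)).astype(np.uint8)
    k,l,st,ce=cv2.connectedComponentsWithStats(m)
    for j in range(1,k):
        if st[j,4]>30 and np.hypot(*(ce[j]-(f+g)/2))<40:
            ys,xs=np.where(l==j);print(n,st[j],"axis px rows",[(y,round(xs[ys==y].mean(),1),(ys==y).sum()) for y in range(ys.min(),ys.max()+1,5)],"max",ys.max())
    print("pred",[(proj(c,p-q*u2)).round(1) for q in(20,50,80,110,136.7)])
    # cup rim top row profile: brighter orange rim
    m=((h[...,0]<12)&(h[...,1]>100)&(h[...,2]>40)).astype(np.uint8);k,l,st,ce=cv2.connectedComponentsWithStats(m)
    C=np.array([581,256.3]);ex=np.array([.9686,-.2487]);ey=np.array([.2487,.9686])
    for j in range(1,k):
        if st[j,4]>600 and np.hypot(*(ce[j]-proj(c,[581,256,70])))<40:
            pts=np.argwhere(l==j)[:,::-1];print("cup bbox",st[j])
    E=np.array([proj(c,np.r_[C+sx*33*ex+sy*33*ey,z]) for sx in(-1,1) for sy in(-1,1) for z in(6,132)]);print("pred bbox",E.min(0),E.max(0)-E.min(0))
E
```

```text
side [250 181  29  63 346] axis px rows [(181, np.float64(274.0), np.int64(3)), (186, np.float64(274.5), np.int64(8)), (191, np.float64(273.0), np.int64(9)), (196, np.float64(265.5), np.int64(6)), (201, np.float64(263.5), np.int64(6)), (206, np.float64(262.5), np.int64(6)), (211, np.float64(260.5), np.int64(6)), (216, np.float64(259.0), np.int64(5)), (221, np.float64(258.0), np.int64(5)), (226, np.float64(256.0), np.int64(5)), (231, np.float64(255.0), np.int64(5)), (236, np.float64(253.0), np.int64(5)), (241, np.float64(252.0), np.int64(5))] max 243
pred [array([260.5, 195.3]), array([255.6, 207. ]), array([250.9, 218.3]), array([246.3, 229.2]), array([242.4, 238.7])]
cup bbox [ 209  243   37   65 1974]
pred bbox [207.2 241.7] [39.1 67.4]
scene [148 136  11  90 604] axis px rows [(136, np.float64(155.5), np.int64(2)), (141, np.float64(153.0), np.int64(9)), (146, np.float64(152.0), np.int64(9)), (151, np.float64(151.5), np.int64(8)), (156, np.float64(152.0), np.int64(7)), (161, np.float64(152.5), np.int64(8)), (166, np.float64(152.0), np.int64(7)), (171, np.float64(152.0), np.int64(5)
[... 223 characters left out ...]
np.int64(7)), (206, np.float64(153.5), np.int64(6)), (211, np.float64(154.0), np.int64(5)), (216, np.float64(154.5), np.int64(8)), (221, np.float64(154.5), np.int64(8))] max 225
scene [105 195  38  33 916] axis px rows [(195, np.float64(127.5), np.int64(12)), (200, np.float64(125.5), np.int64(34)), (205, np.float64(123.0), np.int64(37)), (210, np.float64(123.7), np.int64(30)), (215, np.float64(122.5), np.int64(32)), (220, np.float64(117.0), np.int64(19)), (225, np.float64(118.5), np.int64(16))] max 227
pred [array([151.3, 172.7]), array([151.3, 184.6]), array([151.2, 195.7]), array([151.2, 206.1]), array([151.1, 214.8])]
cup bbox [ 126  206   51   77 2249]
pred bbox [124.5 209.4] [49.  74.5]
```

```bash
python3 - <<'E'
from h import *
s=bot.get_calibration("scene");d=bot.get_calibration("side")
ft=tri([(d,(251.5,242.5)),(s,(154.6,224))]);
print("foot",ft)
# line = intersection of the two view planes
def plane(c,p,q):
    o,a=ray(c,p);_,b=ray(c,q);return o,np.cross(a,b)
o1,n1=plane(d,(264,200),(252,241));o2,n2=plane(s,(152.2,165),(154.5,218))
v=np.cross(n1,n2);v/=np.linalg.norm(v);v*=np.sign(v[2]);print("dir",v.round(3),"tilt",np.degrees(np.arccos(v[2])),"az",np.degrees(np.arctan2(v[1],v[0])))
p=np.linalg.lstsq(np.array([n1,n2,v]),np.array([n1@o1,n2@o2,v@ft[0]]),rcond=None)[0];print("foot on line",p)
k=tri([(d,(274.3,184.5)),(s,(153,143))]);print("knob?",k, np.linalg.norm(k[0]-ft[0]))
tcp=bot.get_obs()["ee_pos"];M=R.from_euler("xyz",bot.get_obs()["orientation"],degrees=True).as_matrix()
print("tcp-foot in tool",M.T@(p-tcp), "stick dir in tool",M.T@v, "predicted foot",tcp+136.7*M[:,2])
# compare knob against wrist picture: knob centre predicted if rigid
E
```

```text
foot (array([526.2, 268.7, 163.6]), [np.float64(1.1385052994073017), np.float64(1.1385052994072724)])
dir [-0.2  0.1  1. ] tilt 14.25126314166677 az 165.54999365309249
foot on line [526.7 268.3 163.8]
knob? (array([483.6, 281.6, 326.9]), [np.float64(16.432071856830184), np.float64(16.432071856830078)]) 169.23530936054846
tcp-foot in tool [-21.3  -2.  136.3] stick dir in tool [ 0.1  0.  -1. ] predicted foot [545.7 261.3 170.7]
```

```bash
python3 - <<'E'
from h import *
o=bot.get_obs();c=bot.get_calibration("wrist");i=bot.capture("wrist")[:,:,::-1];cv2.imwrite("pics/w8.png",i)
M=R.from_euler("xyz",o["orientation"],degrees=True).as_matrix()
h=cv2.cvtColor(i,cv2.COLOR_BGR2HSV)
m=((h[...,0]>12)&(h[...,0]<23)&(h[...,1]>55)&(h[...,2]>40)).astype(np.uint8)
m[:,:180]=0;m[:,330:]=0
k,l,st,ce=cv2.connectedComponentsWithStats(m)
for j in range(1,k):
    if st[j,4]>40:
        ys,xs=np.where(l==j);print(st[j],[(y,round(xs[ys==y].mean(),1),(ys==y).sum()) for y in range(ys.min(),ys.max()+1,6)])
P=lambda x,y,z:proj(c,o["ee_pos"]+M@np.array([x,y,z]))
print("straight foot",P(0,0,136.7),"mid",P(0,0,60),P(0,0,10),"knob",P(0,0,-53.3),P(0,0,-63))
print("pivoted foot",P(-21,-2,136),"mid",P(-14,0,60),"knob",P(-2,0,-53))
E
```

```text
[ 229    0   65   44 1411] [(0, np.float64(261.0), np.int64(14)), (6, np.float64(262.6), np.int64(15)), (12, np.float64(259.4), np.int64(19)), (18, np.float64(260.1), np.int64(33)), (24, np.float64(261.0), np.int64(55)), (30, np.float64(261.0), np.int64(49)), (36, np.float64(261.0), np.int64(37)), (42, np.float64(261.0), np.int64(17))]
[ 234  194   49  156 4116] [(194, np.float64(258.5), np.int64(2)), (200, np.float64(258.5), np.int64(12)), (206, np.float64(258.5), np.int64(12)), (212, np.float64(258.6), np.int64(12)), (218, np.float64(259.0), np.int64(13)), (224, np.float64(259.0), np.int64(15)), (230, np.float64(258.9), np.int64(15)), (236, np.float64(258.5), np.int64(18)), (242, np.float64(258.5), np.int64(18)), (248, np.float64(258.5), np.int64(20)), (254, np.float64(258.0), np.int64(21)), (260, np.float64(258.5), np.int64(22)), (266, np.float64(258.5), np.int64(24)), (272, np.float64(259.0), np.int64(25)), (278, np.float64(258.0), np.int64(27)), (284, np.float64(258.0), np.int64(27)), (290, np.float64(258.0), np.int64(29)), (296, np.float64(258.0), np.int64(29)), (302, np.float64(258.0), np.int64(39)), (308, np.float64(258.0), np.int64(47)), (314, np.float64(258.0), np.int64(49)), (320, np.float64(258.0), np.int64(49)), (326, np.float64(258.0), np.int64(49)), (332, np.float64(258.0), np.int64(49)), (338, np.float64(258.0), np.int64(34)), (344, np.float64(258.0), np.int64(22))]
straight foot [259.2 178.3] mid [259.5 208.3] [259.8 241.5] knob [260.6 323.6] [260.8 344.6]
pivoted foot [257.2 198.8] mid [259.5 225.8] knob [260.6 327.3]
```

```bash
cat >> h.py <<'E'
def place(up,foot=np.array([596.3,252.4,24.2]),f=np.array([-21.3,-1.0,136.3])):
    a=np.radians(165.6);t=np.radians(25.75);uh=np.array([np.sin(t)*np.cos(a),np.sin(t)*np.sin(a),np.cos(t)])
    y=np.array([-.2487,-.9686,0]);M=np.c_[np.cross(y,-uh),y,-uh]
    sd=M@np.array([.1,0,-.995]);print("stick dir",sd.round(3))
    p=foot+sd*up-M@f;want(-uh,y,p)
    print("row dir per 10mm down",-sd*10,"target tcp",p)
E
python3 -c "
from h import *
place(150);place(0)"
```

```text
stick dir [-0.3  0.1  0.9]
tcp [500.7 273.5 299.5] J [ 32.3   0.8 107.3 -17.   59.1 144.1] F [-0.3 -0.4 -0.6] shift [ 6.9  0.7 -2.3] rot [-1.3 -5.6  0.2]
row dir per 10mm down [ 3.3 -0.9 -9.4] target tcp [507.6 274.2 297.2]
stick dir [-0.3  0.1  0.9]
tcp [500.7 273.5 299.5] J [ 32.3   0.8 107.3 -17.   59.1 144.1] F [-0.3 -0.4 -0.6] shift [  56.6  -12.1 -143.2] rot [-1.3 -5.6  0.2]
row dir per 10mm down [ 3.3 -0.9 -9.4] target tcp [557.3 261.4 156.2]
```

jog_arm(
  increments=[
    [0.0035, 0.0004, -0.0012, -0.65, -2.8, 0.1],
    [0.0035, 0.0003, -0.0011, -0.65, -2.8, 0.1],
    [0.0116, -0.003, -0.0329, 0, 0, 0],
    [0, 0, 0, 0, 0, 0],
    [0, 0, 0, 0, 0, 0],
  ],
)

```text
time_s: 20.72
ee_pos: [520.3, 272.0, 265.8]
orientation: [-179.8, -25.8, -14.5]
wrist_force: [-0.1, -0.9, -0.3]
opening: 0.158
gripper_force: 52.8
```

```bash
cat > st.py <<'E'
from h import *
L={}
for n in("side","scene"):
    c=bot.get_calibration(n);i=bot.capture(n)[:,:,::-1];cv2.imwrite(f"pics/{n}3.png",i);h=cv2.cvtColor(i,cv2.COLOR_BGR2HSV)
    m=((h[...,0]>11)&(h[...,0]<24)&(h[...,1]>60)&(h[...,2]>40)).astype(np.uint8)
    k,l,st,ce=cv2.connectedComponentsWithStats(m);q=proj(c,[535,266,180])
    j=min((j for j in range(1,k) if st[j,4]>80 and st[j,3]>1.8*st[j,2]),key=lambda j:np.hypot(*(ce[j]-q)))
    ys,xs=np.where(l==j);b=ys.max()-1;r=np.arange(b-35,b-2);mx=np.array([xs[ys==y].mean() for y in r])
    f=np.polyfit(r,mx,1);L[n]=(c,(np.polyval(f,b),b),(np.polyval(f,b-35),b-35));print(n,st[j],L[n][1:])
ft,e=tri([(L[n][0],L[n][1]) for n in L])
N=[]
for n in L:
    o,a=ray(L[n][0],L[n][1]);_,b=ray(L[n][0],L[n][2]);N.append(np.cross(a,b))
v=np.cross(*N);v*=np.sign(v[2])/np.linalg.norm(v)
print("foot",ft,e,"tilt",np.degrees(np.arccos(v[2])),"az",np.degrees(np.arctan2(v[1],v[0])))
w=ft-np.array([581,256.3,0]);print("foot in cup",w@[.9686,-.2487,0],w@[.2487,.9686,0],"entry at rim z=132 along axis",[(w-v*(ft[2]-z)/v[2])@[.9686,-.2487,0] for z in(120,24)])
place(115)
E
python3 st.py
```

```text
side [234 207  25  48 263] ((np.float64(236.32709447415328), np.int64(253)), (np.float64(251.01960784313724), np.int64(218)))
scene [144 154  11  76 502] ((np.float64(148.4735962566844), np.int64(228)), (np.float64(148.43850267379668), np.int64(193)))
foot [559.5 264.1 133.9] [np.float64(0.8117217772512093), np.float64(0.8117217772511919)] tilt 20.092800663327218 az 165.83255364373693
foot in cup -22.823740914402006 2.2392085090481597 entry at rim z=132 along axis [np.float64(-17.730736881109937), np.float64(17.386967945395572)]
stick dir [-0.3  0.1  0.9]
tcp [520.8 272.5 266.8] J [ 33.3   2.7 110.8 -24.4  50.9 150.8] F [-0.2  0.2  0.6] shift [-1.6 -1.3 -2.6] rot [-0.2  0.2  0. ]
row dir per 10mm down [ 3.3 -0.9 -9.4] target tcp [519.2 271.2 264.3]
```

jog_arm(
  increments=[
    [0.007, -0.0024, -0.02, 0, 0, 0],
    [0.007, -0.0022, -0.02, 0, 0, 0],
    [0.007, -0.002, -0.02, 0, 0, 0],
    [0.0068, -0.002, -0.02, 0, 0, 0],
    [0, 0, 0, 0, 0, 0],
  ],
)

```text
time_s: 21.45
ee_pos: [547.6, 263.0, 184.3]
orientation: [-180.0, -25.7, -14.5]
wrist_force: [0.1, 0.2, 0.9]
opening: 0.16
gripper_force: 52.8
```

jog_arm(
  increments=[
    [0.0035, -0.001, -0.01, 0, 0, 0],
    [0.0028, -0.0007, -0.008, 0, 0, 0],
    [0, 0, 0, 0, 0, 0],
    [0, 0, 0, 0, 0, 0],
  ],
)

```text
time_s: 21.95
ee_pos: [554.5, 261.9, 167.4]
orientation: [-179.9, -25.8, -14.5]
wrist_force: [0.1, -0.2, -0.9]
opening: 0.158
gripper_force: 52.8
```

```bash
python3 -c "
from h import *
place(0)
print(bot.get_obs()['moment'])"
```

```text
stick dir [-0.3  0.1  0.9]
tcp [554.5 261.9 167.4] J [ 30.3  12.3 112.8 -28.6  39.5 154.6] F [ 0.1 -0.2 -0.9] shift [  2.8  -0.5 -11.2] rot [-0.1  0.1  0. ]
row dir per 10mm down [ 3.3 -0.9 -9.4] target tcp [557.3 261.4 156.2]
[0.1 0.2 0.1]
```

No contact so far; slow final lowering until the floor is felt.

jog_arm(
  increments=[
    [0.001, -0.0003, -0.003, 0, 0, 0],
    [0.001, -0.0003, -0.003, 0, 0, 0],
    [0.0007, -0.0002, -0.002, 0, 0, 0],
    [0, 0, 0, 0, 0, 0],
  ],
)

```text
time_s: 22.45
ee_pos: [556.9, 260.9, 158.8]
orientation: [-179.9, -25.8, -14.5]
wrist_force: [0.3, 0.1, 0.0]
opening: 0.159
gripper_force: 52.8
```

jog_arm(
  increments=[
    [0.0005, -0.0001, -0.0015, 0, 0, 0],
    [0.0005, -0.0001, -0.0015, 0, 0, 0],
    [0, 0, 0, 0, 0, 0],
  ],
)

```text
time_s: 22.82
ee_pos: [558.0, 260.7, 155.9]
orientation: [-179.9, -25.8, -14.5]
wrist_force: [0.1, -0.1, -0.4]
opening: 0.159
gripper_force: 52.8
```

jog_arm(
  increments=[
    [0.0005, -0.0001, -0.0015, 0, 0, 0],
    [0.0005, -0.0001, -0.0015, 0, 0, 0],
    [0, 0, 0, 0, 0, 0],
  ],
)

```text
time_s: 23.2
ee_pos: [560.3, 261.4, 155.1]
orientation: [-179.7, -26.0, -14.5]
wrist_force: [-2.9, 0.4, 6.1]
opening: 0.158
gripper_force: 52.1
```

```bash
python3 -c "
from h import *
print(bot.get_obs()['wrist_force'],bot.get_obs()['moment'])"
```

```text
[-2.9  0.4  6.1] [-0.1  0.3 -0.1]
```

jog_arm(
  increments=[
    [-0.0005, 0.0001, 0.001, 0, 0, 0],
    [0, 0, 0, 0, 0, 0],
    [0, 0, 0, 0, 0, 0],
    [0, 0, 0, 0, 0, 0],
  ],
  jaw=0.055,
)

```text
time_s: 23.7
ee_pos: [558.4, 260.6, 153.9]
orientation: [-179.9, -25.8, -14.5]
wrist_force: [-0.7, -0.2, -0.7]
opening: 0.645
gripper_force: 0.0
```

jog_arm(
  increments=[
    [-0.0042, 0.0011, 0.009, 0, 0, 0],
    [-0.0084, 0.0022, 0.018, 0, 0, 0],
    [-0.0084, 0.0022, 0.018, 0, 0, 0],
    [-0.0126, 0.0032, 0.027, 0, 0, 0],
    [-0.0126, 0.0032, 0.027, 0, 0, 0],
  ],
)

```text
time_s: 24.32
ee_pos: [511.7, 273.1, 255.6]
orientation: [-179.8, -25.9, -14.5]
wrist_force: [0.7, 0.1, -0.2]
opening: 0.645
gripper_force: 0.0
```

jog_arm(
  increments=[
    [-0.0168, 0.0044, 0.036, 0, 0, 0],
    [-0.0168, 0.0044, 0.036, 0, 0, 0],
    [-0.03, 0, 0.01, 0, 0, 0],
    [0, 0, 0, 0, 0, 0],
    [0, 0, 0, 0, 0, 0],
  ],
)

```text
time_s: 24.95
ee_pos: [448.7, 281.6, 335.8]
orientation: [-179.8, -25.9, -14.5]
wrist_force: [0.1, 0.0, -1.7]
opening: 0.646
gripper_force: 0.0
```

```bash
python3 - <<'E'
from h import *
print(bot.get_obs()["ee_pos"])
L={}
for n in("side","scene"):
    c=bot.get_calibration(n);i=bot.capture(n)[:,:,::-1];cv2.imwrite(f"pics/{n}4.png",i);h=cv2.cvtColor(i,cv2.COLOR_BGR2HSV)
    m=((h[...,0]>11)&(h[...,0]<24)&(h[...,1]>60)&(h[...,2]>40)).astype(np.uint8)
    k,l,st,ce=cv2.connectedComponentsWithStats(m);q=proj(c,[545,266,170]);print(n,"expect",q.round(0),"knob",proj(c,[528,269,200]).round(0))
    for j in range(1,k):
        if st[j,4]>40 and np.hypot(*(ce[j]-q))<45:
            ys,xs=np.where(l==j);print(st[j],[(y,round(xs[ys==y].mean(),1),(ys==y).sum()) for y in range(ys.min(),ys.max()+1,4)])
E
```

```text
[448.7 281.6 335.8]
side expect [243. 240.] knob [251. 229.]
[232 226  25  37 230] [(226, np.float64(250.5), np.int64(2)), (230, np.float64(251.5), np.int64(10)), (234, np.float64(250.5), np.int64(8)), (238, np.float64(247.5), np.int64(6)), (242, np.float64(245.0), np.int64(5)), (246, np.float64(242.5), np.int64(6)), (250, np.float64(240.5), np.int64(8)), (254, np.float64(238.0), np.int64(7)), (258, np.float64(236.0), np.int64(7)), (262, np.float64(236.0), np.int64(1))]
scene expect [150. 216.] knob [152. 207.]
[105 195  38  33 918] [(195, np.float64(127.5), np.int64(12)), (199, np.float64(126.0), np.int64(31)), (203, np.float64(124.0), np.int64(37)), (207, np.float64(123.0), np.int64(37)), (211, np.float64(123.6), np.int64(33)), (215, np.float64(123.0), np.int64(33)), (219, np.float64(117.5), np.int64(20)), (223, np.float64(117.5), np.int64(18)), (227, np.float64(121.5), np.int64(12))]
[147 204  10  32 232] [(204, np.float64(151.0), np.int64(7)), (208, np.float64(150.8), np.int64(6)), (212, np.float64(151.5), np.int64(10)), (216, np.float64(151.5), np.int64(8)), (220, np.float64(151.0), np.int64(7)), (224, np.float64(150.5), np.int64(6)), (228, np.float64(150.5), np.int64(8)), (232, np.float64(150.0), np.int64(7))]
```

jog_arm(
  increments=[
    [0, 0, 0, 0, 0, 0],
    [0, 0, 0, 0, 0, 0],
    [0, 0, 0, 0, 0, 0],
    [0, 0, 0, 0, 0, 0],
  ],
)

```text
time_s: 25.55
ee_pos: [448.8, 281.4, 335.0]
orientation: [-179.9, -25.8, -14.5]
wrist_force: [-0.0, -0.7, 0.5]
opening: 0.639
gripper_force: 0.0
```

```bash
python3 - <<'E'
from h import *
s=bot.get_calibration("scene");d=bot.get_calibration("side")
def plane(c,p,q):
    o,a=ray(c,p);_,b=ray(c,q);return o,np.cross(a,b)
o1,n1=plane(d,(248.8,236),(236.5,257));o2,n2=plane(s,(151.3,216),(150.1,232))
v=np.cross(n1,n2);v*=np.sign(v[2])/np.linalg.norm(v)
p=np.linalg.lstsq(np.array([n1,n2,[0,0,1]]),np.array([n1@o1,n2@o2,120]),rcond=None)[0]
w=p-np.array([581,256.3,0]);print("tilt",np.degrees(np.arccos(v[2])),"az",np.degrees(np.arctan2(v[1],v[0])),"axis at z120 in cup",w@[.9686,-.2487,0],w@[.2487,.9686,0])
print("knob",tri([(d,(251,231.5)),(s,(151.2,209))]))
for n in("side","scene"):
    a=cv2.imread(f"pics/{n}4.png").astype(int);b=bot.capture(n)[:,:,::-1].astype(int);x=np.abs(a-b).max(2)
    q=proj(bot.get_calibration(n),[560,262,130]).astype(int);print(n,"changed px near cup",(x[q[1]-45:q[1]+60,q[0]-35:q[0]+35]>50).sum())
    z=cv2.imread(f"pics/{n}0.png").astype(int)
    for nm,P in(("dropper",[485,127,45]),("spice",[469,-129,50]),("pot",[704,139,25])):
        q=proj(bot.get_calibration(n),P).astype(int);print(nm,(np.abs(z-b).max(2)[q[1]-10:q[1]+10,q[0]-6:q[0]+6]>60).mean().round(2),end=" ")
E
```

```text
tilt 25.899935594673682 az 165.2283892593678 axis at z120 in cup -20.6675660521708 0.139613228016936
knob (array([527.6, 270.9, 195.2]), [np.float64(1.1357110762321811), np.float64(1.135711076232219)])
side changed px near cup 0
dropper 0.0 spice 0.0 pot 0.0 scene changed px near cup 0
dropper 0.0 spice 0.0 pot 0.05
```

The stick rests still, leaning in the middle of the notch, and the bystanders haven't moved. Handing in.

```bash
python3 -c "
from rig import bot
print(bot.hand_in())"
```

```text
the job is handed in; nothing more can be done
None
```

I handed the job in at about 26 s: the cup went home on the leftmost tray, the stick stands knob up leaning in the notch, and camera checks found the dropper bottle, spice jar and balm pot unmoved (I didn't check the soap).

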